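# Switch on the fume extractor at its push-to-turn switch

## Robot

A 7-joint arm with a two-finger parallel gripper is mounted at the origin on a cart in front of the work surface, level with it; the furniture and walls round the work are solid. World frame = base frame: x ahead of the robot, y to its left, z up, the work surface at z = 0. Lengths are in m, angles in rad, forces in N, time in s.
With the tool pointing down it reaches from about 0.425 to 0.875 m from the base axis. Payload 4.7 kg.
Tool frame: the origin (TCP) lies between the finger pads; the fingertips stand 25 mm ahead of it and the grasp point (between the pads) lies 6 mm ahead of it; z points along the fingers, y is the direction in which the jaws open and shut (so a half turn about z gives the same grasp; the last joint's range is limited). The gripper opens to 87 mm and grips with 3 to 60 N. Pads are 19 mm wide; open, the fingers measure 117 mm over their backs; the gripper's body (75 mm by 190 mm) begins 51 mm behind the grasp point.
Start: joints at [-1.225, 0.321, -0.07, 1.45, 0.023, 1.371, -0.057], TCP at [0.212, 0.615, 0.224] pointing down, gripper open.
Joint ranges: [-2.86, 2.86], [-0.3, 2.09], [-1.38, 1.24], [0.06, 2.45], [-1.56, 4.7], [0.09, 2.05], [-2.69, 2.69]. Speed limits (rad/s): [2.57, 2.57, 3.14, 3.14, 3.14, 3.14, 3.14].

## Interface

Orientations are given as a rotation vector (axis times angle).
In Python, from bench import * gives the robot as it stands.
- The arm moves only by the tool send_rows, never from a script. Its arguments are lists of equal length, an entry for each row: "rotation": the turn, a rotation vector about the tool's x, y, z in degrees, a list of three; "slide": the shift along the tool's x, y, z in mm, a list of three; "fingers": the gripper command: -1 is fully open, 1 is shut, values between are in proportion. In form: {"rotation": [[wx, wy, wz], ...], "slide": [[tx, ty, tz], ...], "fingers": [fingers, ...]}. A call has 1 to 12 rows; each row is the pose to reach, as a shift and turn from the pose commanded when the call began, along the tool's axes at that moment; what a row does not reach only later rows make up. A row lasts 1/10 s, in which the tool goes at most 50 mm and 8.59 degrees, less where a joint would pass 70% of its speed; a pose out of reach is approached as far as the arm can. A call with a gripper value outside its range is refused whole. The fingers move at their own pace and stop on an object; "force" is the grip in N (left out, the last holds). Time passes only in rows, so rows that repeat a pose let the fingers close. It gives the time, the measured TCP pose, the force and the opening at its end, in the units of the state.
- get_state(): the state, without advancing time (a new reading comes with each control period).
- get_image(name): name is "scene" or "top" or "wrist"; returns the picture (384x512x3 uint8, red, green, blue); there is no depth.
- camera_model(name): a dict with "intrinsics" (3x3 intrinsics, pixels), "rvec" (rotation vector, rad) and "tvec" (3), from world to camera coordinates, as OpenCV has them. Camera axes: x right, y down, z forward; pixel columns grow to the right and rows downward; lengths in m; the calibration is good to about 2 mm. The wrist camera is an equidistant fisheye: a pixel r from the principal point sees the ray r / f radians off the axis. A picture is of the moment at which its call begins: read the wrist's pose just before it. camera_model takes no time and is no camera call; for the wrist camera it gives the pose at the moment of the call.
- close_job(): hands the job in, once; it reports no verdict.
The state is a dict: "time": time; "joint_positions": joint angles; "qd": joint speeds; "joint_torque": joint torques, N m; "position": TCP position; "tool_rot": TCP orientation; "ft_force": force on the tool from outside, world axes, zero at the start; "torque": the same for the moment, N m; "grip_width": opening from 0.0 (shut) to 1.0 (fully open).
Only numpy, scipy, OpenCV 4.12 (cv2) and the standard library are available. Lean on these libraries where they do the work, as an engineer would, in place of code of your own. Each camera call takes 0.05 s, during which the arm holds its last target.

## Task

Switch on the glue-fume extractor: on the switch box with the winged knob, push the knob down against its spring, turn it clockwise (seen from above) while it is down until it stops or points at the bar-shaped mark, a sixth of a turn away, then let go so that it springs fully up and stays there. Leave the round lamp dial on the other box as it is.

Things in the scene. Friction and masses are not known exactly. Their poses are not given: they have to be found in the camera images.
- knob_grip (a point): Winged black knob on the fixed grey box (90x90 mm, 50 high): a skirt 56 mm across, 8 thick, 13 mm clear of the box, carrying an upright bar grip 50 long, 14 wide, 26 high with a nose and white line at its pointer end. This point: on the vertical turning axis, half-way up the bar (13 mm to its top and to the skirt). x: along the bar to the pointer, y: across it, z: up. Moves with the knob.
- extractor_push (a joint): How far the winged knob is pushed down, m: 0 fully up, 0.010 bottom. A spring lifts it: about 4 N at the top, 8 N at the bottom. It turns from mark to mark only while more than about 0.006 down; let go within 10 degrees of a mark it springs fully up, between the marks it stays half down.
- extractor_knob (a joint): Turn of the winged knob, rad, growing clockwise seen from above: 0 points at the off mark (dot on the box), 1.05 (60 degrees) at the on mark (short bar on the box). End stops at -0.17 and 1.22. It starts within 0.12 of 0 and turns easily while pushed down.
- dial_mark (a point): Lamp dimmer, a bystander: a low round black dial (42 mm across, 22 high, no wings) on a second, like box centred at least 130 mm from the winged knob. This point: on the white line on its top, 14 mm from its axis, 74 mm above the table; x: outward along the line. Left of both boxes stands a die press (y above 0.10, x above 0.60, 0.45 m high): keep clear of it.
Not all that is in view belongs to the job. Leave any blue look-alike of the part that bears knob_grip alone.

How it is judged:
By the outcome, as a careful person would: the job done as asked, in the order asked, and still so for the second after the job is handed in, with the robot touching nothing.
It also fails if it takes over 32 s, if anything falls off the work surface, if the arm or the gripper's body presses on something with over 40 N, if the wrist force passes 120 N, or if a joint passes its speed limit or range.

## Working session

There is one attempt and no reset: what is moved stays moved. The work goes in short steps, Python scripts to look and compute and a tool call to move; the robot and the scene stay as the last step left them, time stands still between calls to the robot, and variables do not carry over. Pictures are saved under pics/ and viewed, and the job is handed in when it is done.

Besides the shell and the picture viewer there is one more tool, called in YAML: its name, and indented under it one key for each argument. send_rows: Moves the arm, as the interface text tells. Its arguments: {"type":"object","properties":{"rotation":{"type":"array"},"slide":{"type":"array"},"fingers":{"type":"array"},"force":{"type":"number"}},"required":["rotation","slide","fingers"]}

```bash
mkdir -p pics; python3 - <<'E'
from bench import *
import cv2
s=get_state();print(s)
for n in("scene","top"):
    im=get_image(n);cv2.imwrite(f"pics/{n}0.png",im[:,:,::-1]);print(n,camera_model(n))
E
```

```text
{'time': 0.0, 'joint_positions': array([-1.22488757,  0.32181769, -0.07009428,  1.45167118,  0.02261976,
        1.37080607, -0.0569131 ]), 'qd': array([ 0.00036046, -0.00049016,  0.00160491,  0.00048132,  0.00048258,
        0.00088487, -0.00053653]), 'joint_torque': array([ 7.17745752e-04, -4.91285920e+01, -4.03518844e-01, -3.12531281e+01,
       -6.38337526e-02,  4.36959090e-02,  1.94925674e-04]), 'position': array([0.21160823, 0.61400608, 0.22306697]), 'tool_rot': array([-5.18735638e-01, -3.09826396e+00,  2.99119594e-03]), 'ft_force': array([-0.34154026, -0.34593805, -0.70167875]), 'torque': array([ 0.06659224, -0.00059305,  0.01158254]), 'grip_width': 1.00225532465115}
scene {'intrinsics': array([[491.49872825,   0.        , 255.40811027],
       [  0.        , 491.49872825, 183.0067945 ],
       [  0.        ,   0.        ,   1.        ]]), 'rvec': array([ 0.93583235, -2.23702675,  1.26459369]), 'tvec': array([0.34382535, 0.29618037, 0.47781464])}
top {'intrinsics': array([[417.21060347,   0.        , 254.50496291],
       [  0.        , 417.21060347, 195.32677438],
       [  0.        ,   0.        ,   1.        ]]), 'rvec': array([ 2.18728871, -2.14607636,  0.13643245]), 'tvec': array([-0.07784621,  0.57717927,  0.87503651])}
```

View pics/scene0.png

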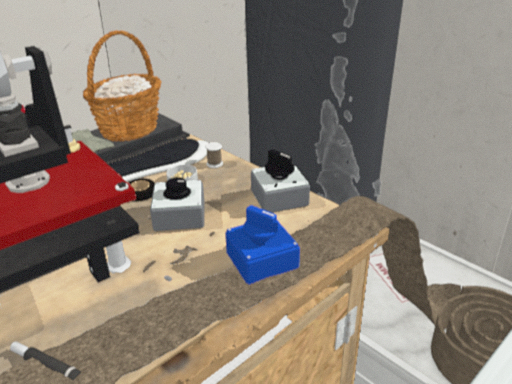

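View pics/top0.png

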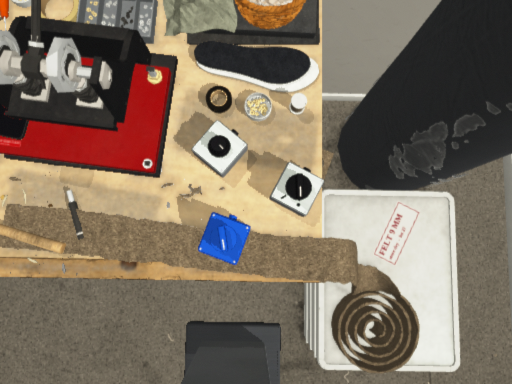

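```bash
cat > h.py <<'E'
import numpy as np,cv2
def ray(cm,uv):
    K=cm["intrinsics"];R=cv2.Rodrigues(np.array(cm["rvec"]))[0];t=np.array(cm["tvec"])
    d=np.linalg.inv(K)@np.array([uv[0],uv[1],1.]);return -R.T@t,R.T@d
def atz(cm,uv,z):
    c,d=ray(cm,uv);return c+d*(z-c[2])/d[2]
def proj(cm,P):
    return cv2.projectPoints(np.array(P,float).reshape(-1,3),np.array(cm["rvec"]),np.array(cm["tvec"]),cm["intrinsics"],None)[0].reshape(-1,2)
def crop(im,x0,y0,x1,y1,s):
    return cv2.resize(im[y0:y1,x0:x1],None,fx=s,fy=s,interpolation=cv2.INTER_CUBIC)
E
python3 - <<'E'
import cv2,numpy as np
from h import *
t=cv2.imread("pics/top0.png");s=cv2.imread("pics/scene0.png")
cv2.imwrite("pics/t1.png",np.hstack([crop(t,265,155,330,220,6),crop(s,245,142,315,212,390/70)]))
from bench import *
cm=camera_model("top")
print(ray(cm,(0,0))[0], ray(camera_model("scene"),(0,0))[0])
for uv in [(298,187),(220,147)]: print(atz(cm,uv,.09))
E
```

```text
[ 0.47380549 -0.05845329  0.93647018] [0.04371607 0.42138548 0.50474617]
[ 0.59096423 -0.15515971  0.09      ]
[0.67123397 0.00687595 0.09      ]
```

View pics/t1.png

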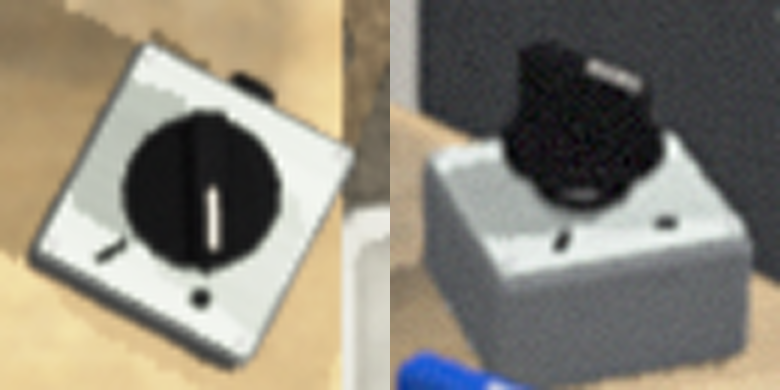

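```bash
python3 - <<'E'
from h import *
from bench import *
from scipy.spatial.transform import Rotation as R
cm=camera_model("top");sc=camera_model("scene")
f=lambda x,y:((x+.5)/6+265-.5,(y+.5)/6+155-.5)
g=lambda x,y:((x-390+.5)/(39/7)+245-.5,(y+.5)/(39/7)+142-.5)
print("skirt",atz(cm,f(202,190),.071))
C=[atz(cm,f(*p),.05) for p in [(147,42),(352,153),(243,365),(33,250)]]
print("box",np.mean(C,0),C)
a=atz(cm,f(212,187),.097);b=atz(cm,f(214,250),.097);print("line",a,b,np.degrees(np.arctan2(*(b-a)[[1,0]])))
d=atz(cm,f(200,298),.05);e=atz(cm,f(111,251),.05)
c=np.mean(C,0)
for q in(d,e):print(q,np.degrees(np.arctan2(*(q-c)[[1,0]])))
print("scene line",atz(sc,g(590,66),.097),atz(sc,g(638,85),.097))
print("scene dot bar",atz(sc,g(665,222),.05),atz(sc,g(562,241),.05))
s=get_state();print(R.from_rotvec(s["tool_rot"]).as_matrix().round(3))
E
```

```text
skirt [ 0.59519092 -0.15784494  0.071     ]
box [ 0.59380391 -0.15735251  0.05      ] [array([ 0.65155171, -0.1400843 ,  0.05      ]), array([ 0.61260631, -0.21403795,  0.05      ]), array([ 0.53571811, -0.17522247,  0.05      ]), array([ 0.57533951, -0.10006531,  0.05      ])]
line [ 0.59263826 -0.15824569  0.097     ] [ 0.57115933 -0.15904744  0.097     ] -177.86231207228641
[ 0.55930961 -0.15978747  0.05      ] -175.96217304082836
[ 0.57552775 -0.12790065  0.05      ] 121.82140646935167
scene line [ 0.5901923  -0.15704897  0.097     ] [ 0.56988647 -0.15802617  0.097     ]
scene dot bar [ 0.55843402 -0.1596439   0.05      ] [ 0.57417516 -0.12743641  0.05      ]
[[-0.945  0.326 -0.   ]
 [ 0.326  0.945 -0.002]
 [-0.    -0.002 -1.   ]]
```

send_rows:
  rotation:
    - [0, 0, -0.5]
    - [0, 0, -1]
    - [0, 0, -2]
    - [0, 0, -3]
    - [0, 0, -4]
    - [0, 0, -5]
    - [0, 0, -6]
    - [0, 0, -7]
    - [0, 0, -8]
    - [0, 0, -9]
    - [0, 0, -10]
    - [0, 0, -11]
  slide:
    - [-12, -12, 0]
    - [-36, -35, -2]
    - [-63, -62, -5]
    - [-91, -89, -7]
    - [-118, -116, -9]
    - [-146, -143, -11]
    - [-173, -170, -12]
    - [-201, -197, -13]
    - [-228, -224, -14]
    - [-256, -251, -15]
    - [-283, -278, -15]
    - [-310, -305, -15]
  fingers: [-1, -1, -1, -1, -1, -1, -1, -1, -1, -1, -1, -1]

```text
time: 1.3
position: [0.4058, 0.2235, 0.2389]
tool_rot: [-0.218, -3.134, -0.0]
ft_force: [0.5, 0.6, -0.1]
grip_width: 1.004
```

```bash
cat >> h.py <<'E'
from scipy.spatial.transform import Rotation as R
def rel(s,P,yaw):
    """slide mm / rot deg to tool-down pose at P with tool y at world angle yaw(deg)"""
    y=np.radians(yaw);ty=np.array([np.cos(y),np.sin(y),0]);tz=np.array([0,0,-1.]);T=np.c_[np.cross(ty,tz),ty,tz]
    M=R.from_rotvec(s["tool_rot"]).as_matrix()
    return (M.T@(np.array(P)-s["position"])*1000).round(1),np.degrees(R.from_matrix(M.T@T).as_rotvec()).round(2)
E
python3 - <<'E'
from h import *
from bench import *
s=get_state();print(s["time"],s["position"],s["joint_positions"],s["ft_force"],rel(s,(.594,-.1575,.24),92))
E
```

```text
1.3 [0.40577635 0.22354872 0.23893835] [-0.81333592 -0.09459526  0.23738744  1.87676344  0.02258144  1.35700559
  0.84992778] [ 0.54162931  0.60040473 -0.07214704] (array([-239.2, -351.3,   -1.1]), array([ 0.  , -0.01, -9.97]))
```

send_rows:
  rotation:
    - [0, 0, -1]
    - [0, 0, -2]
    - [0, 0, -3]
    - [0, 0, -4]
    - [0, 0, -5]
    - [0, 0, -6]
    - [0, 0, -7]
    - [0, 0, -8]
    - [0, 0, -9]
    - [0, 0, -10]
    - [0, 0, -10]
    - [0, 0, -10]
  slide:
    - [-22, -33, 0]
    - [-47, -69, 0]
    - [-73, -107, 0]
    - [-99, -145, 0]
    - [-125, -183, 0]
    - [-151, -221, 0]
    - [-176, -259, 0]
    - [-200, -294, 0]
    - [-220, -323, 0]
    - [-234, -343, 0]
    - [-239, -351, -1]
    - [-239, -351, -1]
  fingers: [-1, -1, -1, -1, -1, -1, -1, -1, -1, -1, -1, -1]

```text
time: 2.5
position: [0.593, -0.1568, 0.2397]
tool_rot: [0.05, -3.14, 0.001]
ft_force: [-0.2, 0.4, -0.7]
grip_width: 1.003
```

```bash
python3 - <<'E'
from h import *
from bench import *
s=get_state();cm=camera_model("wrist");im=get_image("wrist")[:,:,::-1];top=get_image("top")[:,:,::-1]
cv2.imwrite("pics/w1.png",im);cv2.imwrite("pics/t2.png",top);print(cm)
print(s["time"],s["position"],s["joint_positions"],s["ft_force"],rel(s,(.594,-.1575,.098),92))
E
```

```text
{'intrinsics': array([[297.31863964,   0.        , 253.00908285],
       [  0.        , 297.31863964, 192.62925501],
       [  0.        ,   0.        ,   1.        ]]), 'rvec': array([-2.04773544, -2.11488033, -0.28276315]), 'tvec': array([ 0.17710589, -0.60275098,  0.25047123])}
2.5 [ 0.5929852  -0.15684151  0.23969059] [-0.34077648  0.27144335  0.67819049  1.54667468 -0.17108778  1.38504693
  1.95415972] [-0.22927392  0.36250642 -0.66862405] (array([ -1.2,  -0.6, 141.7]), array([-0.03, -0.06, -0.16]))
```

View pics/w1.png

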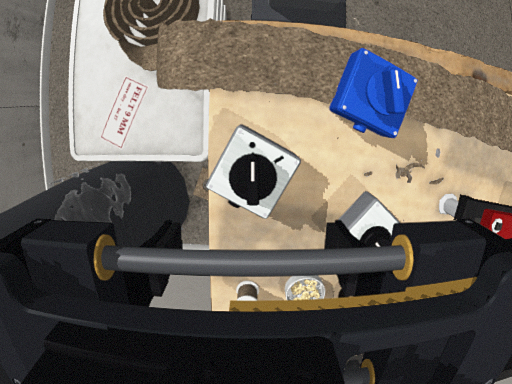

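View pics/t2.png

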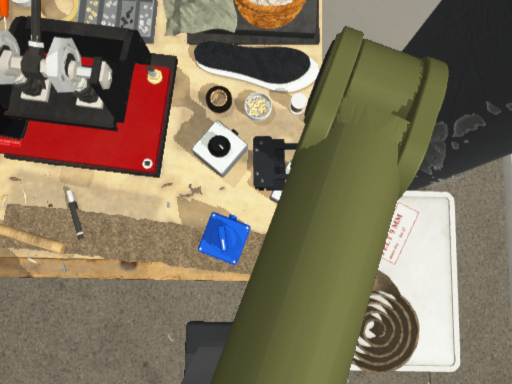

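```bash
python3 - <<'E'
from h import *
from bench import *
im=cv2.imread("pics/w1.png")
c=crop(im,200,120,305,225,6)
cv2.imwrite("pics/w1c.png",c[:600])
cv2.imwrite("pics/s2.png",get_image("scene")[:,:,::-1])
E
```

```text
(no output)
```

View pics/w1c.png

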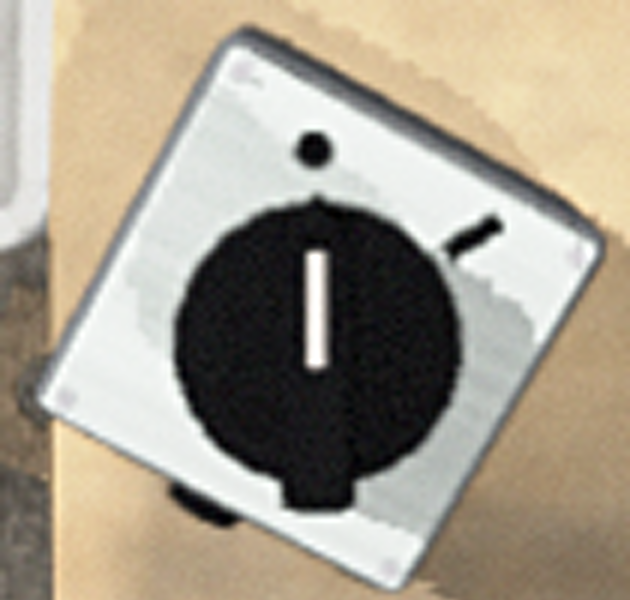

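View pics/s2.png

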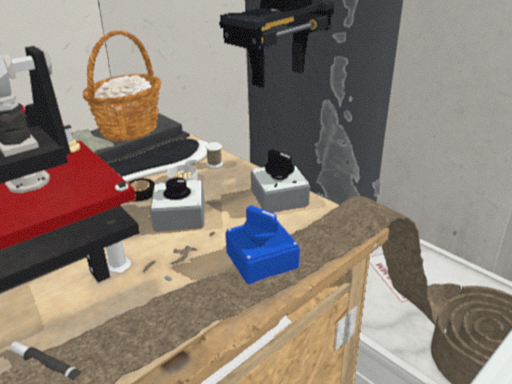

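```bash
cat >> h.py <<'E'
def watz(cm,uv,z):
    p=cv2.fisheye.undistortPoints(np.array([[uv]],float),cm["intrinsics"],np.zeros(4))[0,0]
    Rm=cv2.Rodrigues(np.array(cm["rvec"]))[0];c=-Rm.T@cm["tvec"];d=Rm.T@np.array([p[0],p[1],1.])
    return c+d*(z-c[2])/d[2]
E
python3 - <<'E'
from h import *
from bench import *
cm=camera_model("wrist")
w=lambda x,y,z:watz(cm,((x+.5)/6+199.5,(y+.5)/6+119.5),z)
print("skirt",w(318,340,.071))
a,b=w(316,368,.097),w(316,252,.097);print(a,b,np.degrees(np.arctan2(*(b-a)[[1,0]])))
print("bar back end top",w(318,508,.097))
C=[w(*p,.05) for p in [(240,40),(603,250),(398,585),(42,398)]];print(np.mean(C,0))
print("marks",w(315,150,.05),w(473,237,.05))
E
```

```text
skirt [ 0.59184227 -0.15508377  0.071     ]
[ 0.59127391 -0.15547908  0.097     ] [ 0.57080806 -0.15622269  0.097     ] -177.91911769309218
bar back end top [ 0.61681286 -0.15419778  0.097     ]
[ 0.59268658 -0.15446215  0.05      ]
marks [ 0.55811843 -0.15688775  0.05      ] [ 0.57422721 -0.12489544  0.05      ]
```

send_rows:
  rotation:
    - [0, 0, 0]
    - [0, 0, 0]
    - [0, 0, 0]
    - [0, 0, 0]
    - [0, 0, 0]
    - [0, 0, 0]
    - [0, 0, 0]
    - [0, 0, 0]
  slide:
    - [0, 0.5, 15]
    - [0, 0.5, 40]
    - [0, 0.5, 68]
    - [0, 0.5, 95]
    - [0, 0.5, 118]
    - [0, 0.5, 132]
    - [0, 0.5, 140]
    - [0, 0.5, 140]
  fingers: [-1, -1, -1, -1, -1, -1, -1, -1]

```text
time: 3.45
position: [0.5927, -0.1545, 0.0993]
tool_rot: [0.056, -3.14, -0.001]
ft_force: [0.1, -0.6, -1.3]
grip_width: 1.004
```

```bash
python3 - <<'E'
from h import *
from bench import *
s=get_state();im=get_image("wrist")[:,:,::-1];sc=get_image("scene")[:,:,::-1]
cv2.imwrite("pics/m3.png",np.hstack([cv2.resize(crop(im,130,100,380,330,1.6),(400,368)),crop(sc,220,100,330,211,368/111)]))
print(s["time"],s["position"],s["joint_positions"],s["ft_force"],rel(s,(.593,-.1562,.098),92))
E
```

```text
3.45 [ 0.59271149 -0.15450519  0.09925417] [-0.3111574   0.38093306  0.64316229  1.71561416 -0.24908447  1.12959449
  2.01141416] [ 0.1407949  -0.55085278 -1.30629231] (array([-0.2, -1.7,  1.3]), array([ 0.02, -0.08,  0.03]))
```

View pics/m3.png

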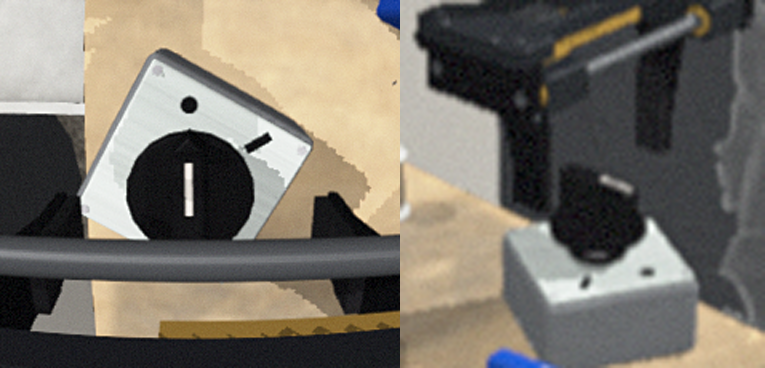

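send_rows:
  rotation:
    - [0, 0, 0]
    - [0, 0, 0]
    - [0, 0, 0]
    - [0, 0, 0]
    - [0, 0, 0]
    - [0, 0, 0]
    - [0, 0, 0]
    - [0, 0, 0]
    - [0, 0, 0]
    - [0, 0, 0]
  slide:
    - [0, -1.5, 0]
    - [0, -1.5, 0]
    - [0, -1.5, 0]
    - [0, -1.5, 0]
    - [0, -1.5, 0]
    - [0, -1.5, 0]
    - [0, -1.5, 0]
    - [0, -1.5, 0]
    - [0, -1.5, 0]
    - [0, -1.5, 0]
  fingers: [0.3, 0.5, 1, 1, 1, 1, 1, 1, 1, 1]
  force: 20

```text
time: 4.55
position: [0.5933, -0.1566, 0.1001]
tool_rot: [-0.055, 3.141, 0.0]
ft_force: [0.0, 0.2, 0.2]
grip_width: 0.176
```

```bash
python3 - <<'E'
from h import *
from bench import *
s=get_state();im=get_image("wrist")[:,:,::-1];sc=get_image("scene")[:,:,::-1]
cv2.imwrite("pics/m4.png",np.hstack([cv2.resize(crop(im,130,100,380,330,1.6),(400,368)),crop(sc,220,100,330,211,368/111)]))
print(s["time"],s["position"],s["joint_positions"],s["ft_force"],s["torque"],s["grip_width"]*87,rel(s,(.593,-.1562,.098),92))
E
```

```text
4.55 [ 0.59330104 -0.15664597  0.10013811] [-0.30832672  0.38138372  0.64411881  1.71337532 -0.24976742  1.13019278
  2.01428938] [0.03718873 0.21102193 0.20565069] [-0.02127191  0.028756    0.03710941] 15.349504405463192 (array([0.3, 0.5, 2.1]), array([ 0.  ,  0.  , -0.01]))
```

View pics/m4.png

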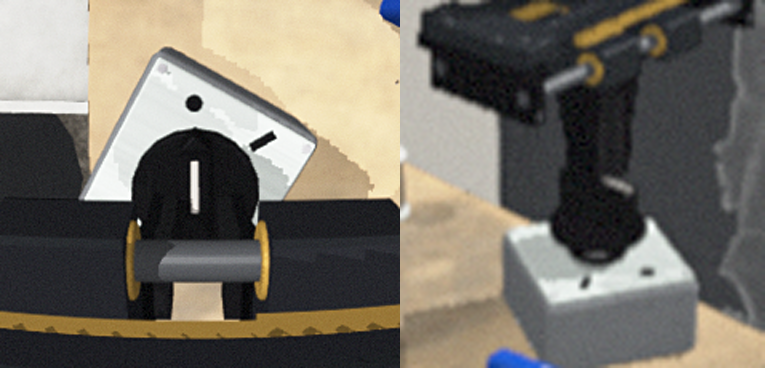

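send_rows:
  rotation:
    - [0, 0, 0]
    - [0, 0, 0]
    - [0, 0, 0]
    - [0, 0, 0]
    - [0, 0, 0]
    - [0, 0, 0]
    - [0, 0, 0]
    - [0, 0, 0]
  slide:
    - [0, 0, 0]
    - [0, 0, 0]
    - [0, 0, 0]
    - [0, 0, 2]
    - [0, 0, 4]
    - [0, 0, 6]
    - [0, 0, 8]
    - [0, 0, 8]
  fingers: [1, 1, 1, 1, 1, 1, 1, 1]
  force: 45

```text
time: 5.45
position: [0.5937, -0.1568, 0.0926]
tool_rot: [-0.055, 3.14, 0.0]
ft_force: [-1.1, 1.2, 5.9]
grip_width: 0.008
```

```bash
python3 - <<'E'
from h import *
from bench import *
s=get_state();im=get_image("wrist")[:,:,::-1];sc=get_image("scene")[:,:,::-1]
cv2.imwrite("pics/m5.png",np.hstack([cv2.resize(crop(im,130,100,380,330,1.6),(400,368)),crop(sc,220,100,330,211,368/111)]))
print(s["time"],s["position"],s["joint_positions"],s["ft_force"],s["torque"],s["grip_width"]*87,rel(s,(.593,-.1562,.098),92))
E
```

```text
5.45 [ 0.59367619 -0.15675266  0.09256045] [-0.30521474  0.38969491  0.64108406  1.71987429 -0.25599431  1.1161001
  2.01874876] [-1.14276031  1.16113254  5.94176338] [0.10574047 0.31160287 0.02822483] 0.6609504783116757 (array([ 0.7,  0.6, -5.4]), array([-0.  ,  0.05, -0.01]))
```

View pics/m5.png

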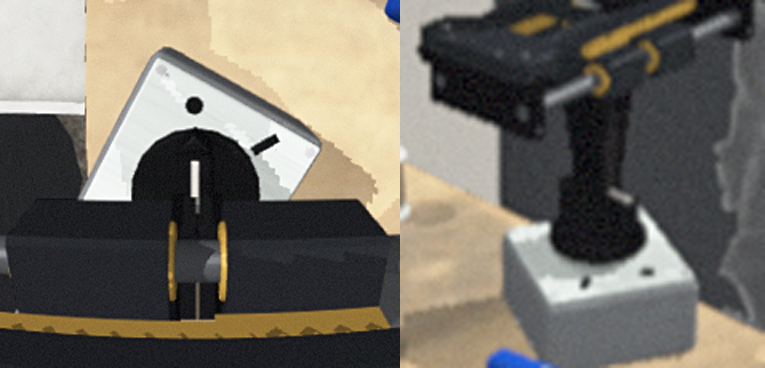

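```bash
python3 - <<'E'
from h import *
from bench import *
s=get_state();M=R.from_rotvec(s["tool_rot"]).as_matrix();p=s["position"]
im=cv2.imread("pics/m5.png")
sc=get_image("scene")[:,:,::-1].copy();w=get_image("wrist")[:,:,::-1].copy()
cm=camera_model("scene");wm=camera_model("wrist")
wc=crop(w,180,130,330,280,2.6);k=6;s6=crop(sc,245,100,325,200,3.9)
cols=[(0,0,255),(0,255,0),(255,255,0),(255,0,255),(0,255,255)]
pts=[p,p+M@[0,0,.025],p+M@[.0095,0,.025],p+M@[-.0095,0,.025],[.593,-.156,.088]]
a=proj(cm,pts)
b,_=cv2.fisheye.projectPoints(np.array(pts).reshape(1,-1,3),np.array(wm["rvec"]),np.array(wm["tvec"]),wm["intrinsics"],np.zeros(4));b=b[0]
print(a,b,M@[1,0,0])
for q,r,c in zip(a,b,cols):
    cv2.circle(s6,tuple(int(v) for v in (q-[245,100])*3.9),3,c,-1);cv2.circle(wc,tuple(int(v) for v in (r-[180,130])*2.6),3,c,-1)
cv2.imwrite("pics/m6.png",np.hstack([wc,s6]))if wc.shape[0]==s6.shape[0] else print(wc.shape,s6.shape)
E
```

```text
[[278.98710999 154.97089902]
 [278.91929808 167.0078745 ]
 [282.78562721 168.67471846]
 [275.10166501 165.36202428]
 [278.94541612 157.5351299 ]] [[255.10071082 238.8582185 ]
 [254.82091195 223.51299802]
 [254.85289894 210.02817969]
 [254.78755249 236.53909708]
 [256.36131901 234.68335178]] [-9.99398428e-01 -3.46701187e-02 -8.74096486e-04]
```

View pics/m6.png

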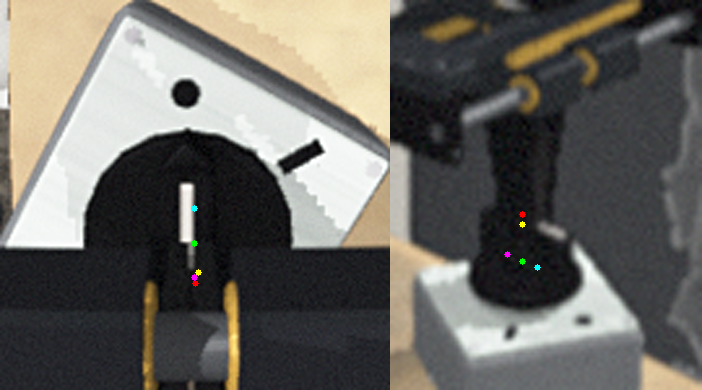

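```bash
python3 - <<'E'
from h import *
from bench import *
sc=get_image("scene")[:,:,::-1].copy();w=get_image("wrist")[:,:,::-1].copy()
g=lambda i:(255*np.clip(i/90.,0,1)**.6).astype(np.uint8)
cv2.imwrite("pics/m7.png",np.hstack([crop(g(w),200,180,310,330,390/150),crop(g(sc),240,100,325,200,3.9)]))
E
```

```text
(no output)
```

View pics/m7.png

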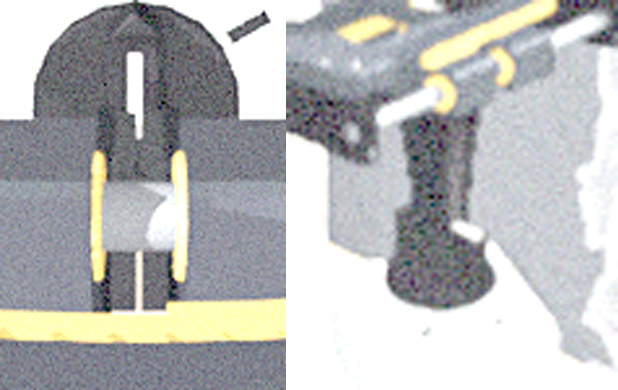

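```bash
python3 - <<'E'
from h import *
from bench import *
cm=camera_model("scene")
p=np.array([.5927,-.1545,.0993])
for dz in (0,.006,.025):
  for y in (.0435,-.0435,.0585,-.0585): print(dz,y,((proj(cm,p+[0,y,-dz])[0]-[220,100])*3.315+[400,0]).round())
im=cv2.imread("pics/m3.png")
i=crop((255*np.clip(im/90.,0,1)**.6).astype(np.uint8),400,0,765,368,1.6);cv2.imwrite("pics/m3c.png",i)
E
```

```text
0 0.0435 [537. 200.]
0 -0.0435 [648. 148.]
0 0.0585 [517. 210.]
0 -0.0585 [665. 140.]
0.006 0.0435 [537. 210.]
0.006 -0.0435 [647. 158.]
0.006 0.0585 [517. 220.]
0.006 -0.0585 [665. 149.]
0.025 0.0435 [538. 241.]
0.025 -0.0435 [647. 188.]
0.025 0.0585 [518. 251.]
0.025 -0.0585 [664. 179.]
```

View pics/m3c.png

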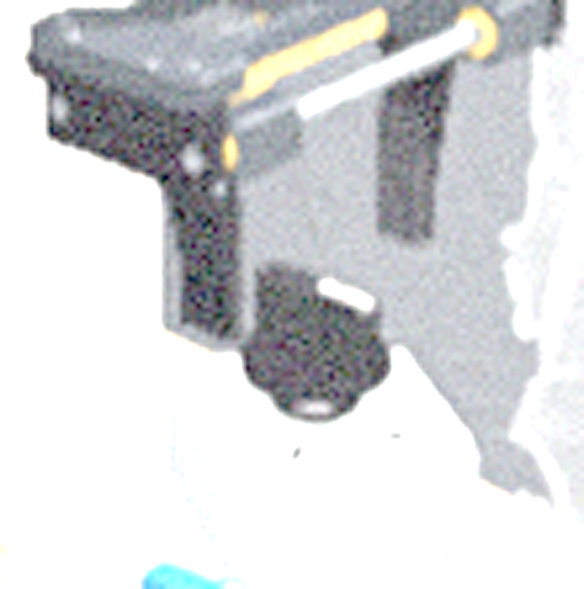

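send_rows:
  rotation:
    - [0, 0, 0]
    - [0, 0, 0]
    - [0, 0, 0]
    - [0, 0, 0]
    - [0, 0, 0]
    - [0, 0, 0]
    - [0, 0, 0]
    - [0, 0, 0]
    - [0, 0, 0]
    - [0, 0, 0]
    - [0, 0, 0]
  slide:
    - [0, 0, -6]
    - [0, 0, -14]
    - [0, 0, -14]
    - [0, 0, -14]
    - [0, 0, -14]
    - [0, 0, -14]
    - [0, 0, -14]
    - [0, 0, -6]
    - [0, 0, 4]
    - [0, 0, 11]
    - [0, 0, 15]
  fingers: [1, 1, -0.2, -0.2, -0.2, -0.2, -0.2, -0.2, -0.2, -0.2, -0.2]
  force: 40

```text
time: 6.85
position: [0.5925, -0.1564, 0.0756]
tool_rot: [0.055, -3.139, -0.0]
ft_force: [-0.2, -0.4, -0.1]
grip_width: 0.596
```

```bash
python3 - <<'E'
from h import *
from bench import *
s=get_state();w=get_image("wrist")[:,:,::-1];sc=get_image("scene")[:,:,::-1]
g=lambda i:(255*np.clip(i/90.,0,1)**.6).astype(np.uint8)
cv2.imwrite("pics/m8.png",np.hstack([crop(g(w),160,150,350,330,390/180),crop(g(sc),240,100,325,200,3.9)]))
print(s["time"],s["position"],s["ft_force"],s["torque"],s["grip_width"]*87,rel(s,(.593,-.1562,.075),92))
E
```

```text
6.85 [ 0.59252193 -0.15641423  0.07564468] [-0.15555935 -0.43596051 -0.05844021] [ 0.02243445  0.02180505 -0.02061102] 51.82435772253326 (array([-0.5,  0.2,  0.6]), array([ 0.02, -0.11, -0.01]))
```

View pics/m8.png

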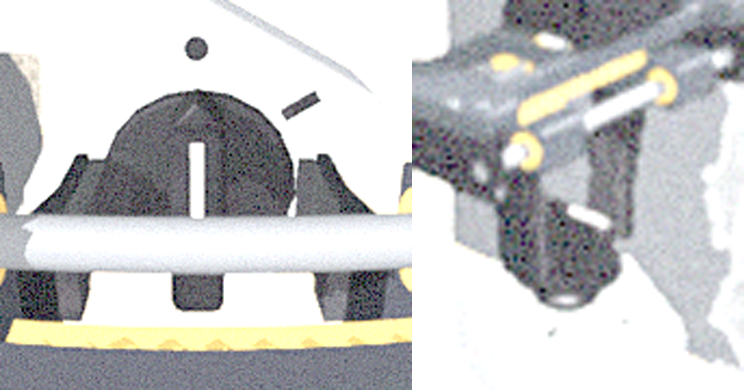

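send_rows:
  rotation:
    - [0, 0, 0]
    - [0, 0, 0]
    - [0, 0, 0]
    - [0, 0, 0]
    - [0, 0, 0]
    - [0, 0, 0]
    - [0, 0, 0]
    - [0, 0, 0]
  slide:
    - [0, 0, 0]
    - [0, 0, 0]
    - [0, 0, 0]
    - [0, 0, 0]
    - [0, 0, 0]
    - [0, 0, 0]
    - [0, 0, 0]
    - [0, 0, 0]
  fingers: [1, 1, 1, 1, 1, 1, 1, 1]
  force: 40

```text
time: 7.75
position: [0.5934, -0.1574, 0.0774]
tool_rot: [-0.054, 3.141, -0.001]
ft_force: [0.1, -2.6, 0.3]
grip_width: 0.158
```

```bash
python3 - <<'E'
from h import *
from bench import *
s=get_state();w=get_image("wrist")[:,:,::-1];sc=get_image("scene")[:,:,::-1]
g=lambda i:(255*np.clip(i/90.,0,1)**.6).astype(np.uint8)
cv2.imwrite("pics/m9.png",np.hstack([crop(g(w),160,150,350,330,390/180),crop(g(sc),240,100,325,200,3.9)]))
print(s["time"],s["position"],s["ft_force"],s["torque"],s["grip_width"]*87,s["joint_positions"])
E
```

```text
7.75 [ 0.59340366 -0.15743955  0.07735063] [ 0.08466669 -2.64493806  0.3395898 ] [-4.41405504e-01 -2.24993691e-02  1.61023360e-04] 13.738542114784204 [-0.29912202  0.40662357  0.63544207  1.73282096 -0.26727407  1.08934824
  2.02723667]
```

View pics/m9.png

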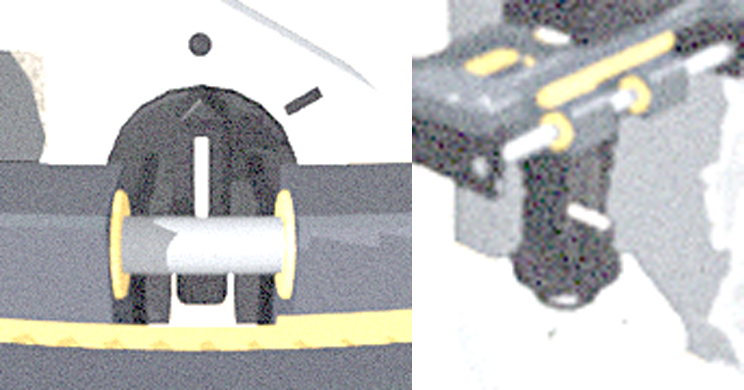

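send_rows:
  rotation:
    - [0, 0, 0]
    - [0, 0, 0]
    - [0, 0, 0]
    - [0, 0, 0]
    - [0, 0, 0]
    - [0, 0, 0]
  slide:
    - [0, -0.5, 2]
    - [0, -0.5, 4]
    - [0, -0.5, 6]
    - [0, -0.5, 8]
    - [0, -0.5, 9]
    - [0, -0.5, 9]
  fingers: [1, 1, 1, 1, 1, 1]

```text
time: 8.45
position: [0.5935, -0.1575, 0.0687]
tool_rot: [-0.054, 3.141, -0.0]
ft_force: [-2.1, -2.8, 7.1]
grip_width: 0.158
```

```bash
python3 - <<'E'
from h import *
from bench import *
s=get_state();w=get_image("wrist")[:,:,::-1];sc=get_image("scene")[:,:,::-1]
g=lambda i:(255*np.clip(i/90.,0,1)**.6).astype(np.uint8)
cv2.imwrite("pics/m10.png",np.hstack([crop(g(w),160,150,350,330,390/180),crop(g(sc),240,100,325,200,3.9)]))
print(s["time"],s["position"],s["ft_force"],s["torque"],s["grip_width"]*87,s["joint_positions"])
E
```

```text
8.45 [ 0.59348995 -0.1575065   0.06867278] [-2.06669607 -2.75826635  7.07895567] [-0.4088182   0.46401936  0.00931643] 13.711876023262814 [-0.29457968  0.41694978  0.63125628  1.739179   -0.27527489  1.07472687
  2.03346052]
```

View pics/m10.png

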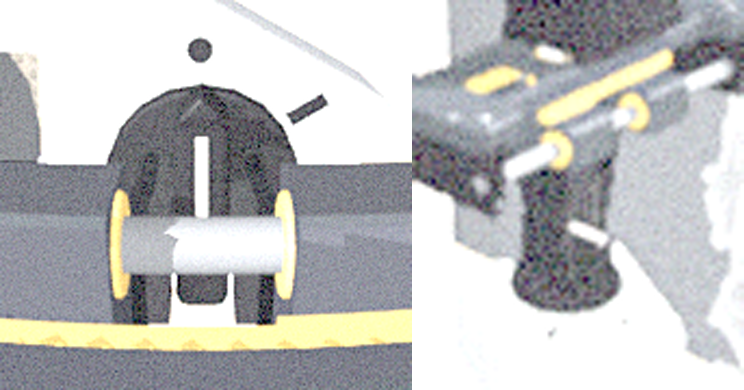

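send_rows:
  rotation:
    - [0, 0, 3]
    - [0, 0, 9]
    - [0, 0, 15]
    - [0, 0, 21]
    - [0, 0, 27]
    - [0, 0, 33]
    - [0, 0, 39]
    - [0, 0, 45]
    - [0, 0, 51]
    - [0, 0, 57]
    - [0, 0, 61]
    - [0, 0, 61]
  slide:
    - [0, 0, 0]
    - [0, 0, 0]
    - [0, 0, 0]
    - [0, 0, 0]
    - [0, 0, 0]
    - [0, 0, 0]
    - [0, 0, 0]
    - [0, 0, 0]
    - [0, 0, 0]
    - [0, 0, 0]
    - [0, 0, 0]
    - [0, 0, 0]
  fingers: [1, 1, 1, 1, 1, 1, 1, 1, 1, 1, 1, 1]

```text
time: 9.75
position: [0.5937, -0.1573, 0.0687]
tool_rot: [1.549, 2.732, 0.0]
ft_force: [-1.5, -2.0, 6.4]
grip_width: 0.156
```

```bash
python3 - <<'E'
from h import *
from bench import *
s=get_state();w=get_image("wrist")[:,:,::-1];sc=get_image("scene")[:,:,::-1]
g=lambda i:(255*np.clip(i/90.,0,1)**.6).astype(np.uint8)
cv2.imwrite("pics/m11.png",np.hstack([crop(g(w),160,150,350,330,390/180),crop(g(sc),240,100,325,200,3.9)]))
print(s["time"],s["position"],s["ft_force"],s["torque"],s["grip_width"]*87,s["joint_positions"],rel(s,s["position"],92.1))
E
```

```text
9.75 [ 0.59367912 -0.1573487   0.0687111 ] [-1.50822162 -2.00375913  6.40756541] [-0.3855514   0.32928205  0.02264049] 13.569648404689305 [-0.45317908  0.47803725  0.84598764  1.74410736 -0.3968896   1.09929542
  1.06063176] (array([0., 0., 0.]), array([ 1.00e-02,  5.00e-02, -6.12e+01]))
```

View pics/m11.png

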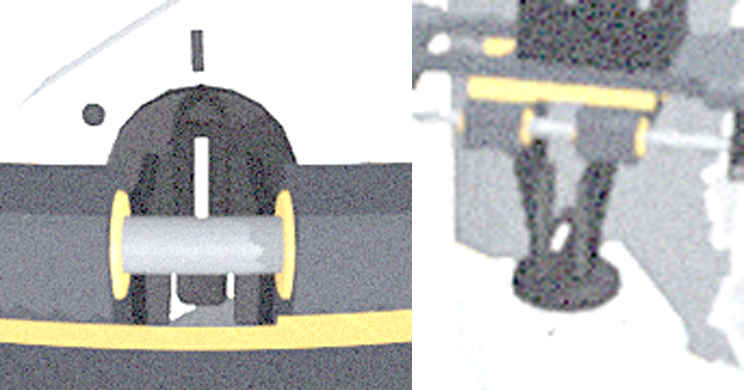

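send_rows:
  rotation:
    - [0, 0, 0]
    - [0, 0, 0]
    - [0, 0, 0]
    - [0, 0, 0]
    - [0, 0, 0]
    - [0, 0, 0]
    - [0, 0, 0]
    - [0, 0, 0]
    - [0, 0, 0]
    - [0, 0, 0]
    - [0, 0, 0]
    - [0, 0, 0]
  slide:
    - [0, 0, -3]
    - [0, 0, -6]
    - [0, 0, -8.5]
    - [0, 0, -8.5]
    - [0, 0, -8.5]
    - [0, 0, -8.5]
    - [0, 0, -8.5]
    - [0, 0, -8.5]
    - [0, 0, -8.5]
    - [0, 0, -20]
    - [0, 0, -40]
    - [0, 0, -65]
  fingers: [1, 1, 1, 1, 0, 0, 0, 0, 0, 0, 0, 0]

```text
time: 11.05
position: [0.5927, -0.1571, 0.1338]
tool_rot: [-1.547, -2.733, 0.001]
ft_force: [0.3, -0.4, 0.9]
grip_width: 0.501
```

send_rows:
  rotation:
    - [0, 0, 0]
    - [0, 0, 0]
    - [0, 0, 0]
    - [0, 0, 0]
    - [0, 0, 0]
    - [0, 0, 0]
  slide:
    - [0, 0, -25]
    - [0, 0, -55]
    - [0, 0, -85]
    - [0, 0, -105]
    - [0, 0, -110]
    - [0, 0, -110]
  fingers: [0, 0, 0, 0, 0, 0]

```text
time: 11.65
position: [0.5936, -0.1574, 0.2441]
tool_rot: [1.547, 2.733, 0.002]
ft_force: [0.4, 0.1, -0.9]
grip_width: 0.497
```

```bash
python3 - <<'E'
from h import *
from bench import *
s=get_state();cm=camera_model("wrist");w=get_image("wrist")[:,:,::-1];sc=get_image("scene")[:,:,::-1]
cv2.imwrite("pics/m12.png",np.hstack([crop(w,190,110,320,240,3),crop(sc,240,135,320,215,390/80)]))
cv2.imwrite("pics/w12.png",w);cv2.imwrite("pics/s12.png",sc)
print(s["time"],s["position"],s["ft_force"],s["grip_width"]*87,cm)
E
```

```text
11.65 [ 0.5936293  -0.15736781  0.2440504 ] [ 0.40542309  0.13343413 -0.89077736] 43.27325910120274 {'intrinsics': array([[297.31863964,   0.        , 253.00908285],
       [  0.        , 297.31863964, 192.62925501],
       [  0.        ,   0.        ,   1.        ]]), 'rvec': array([-2.77779801, -0.77009697, -0.1051258 ]), 'tvec': array([-0.42765753, -0.4630711 ,  0.29163903])}
```

View pics/m12.png

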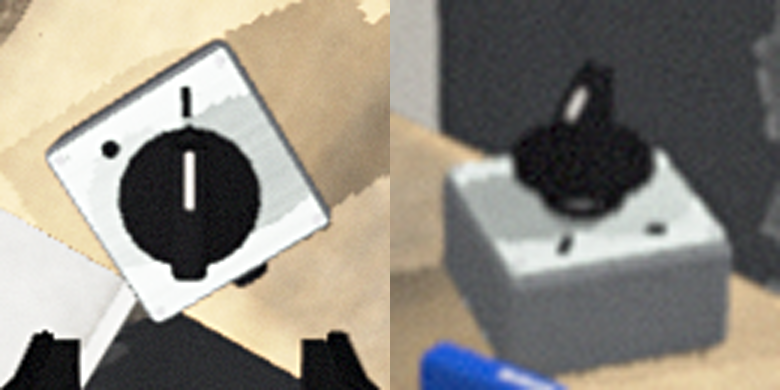

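```bash
python3 - <<'E'
from h import *
from bench import *
a=cv2.imread("pics/scene0.png",0).astype(int);b=cv2.imread("pics/s12.png",0).astype(int)
# lower skirt edge columns & dark bottom
for x in (268,274,280,286,291): print(x,a[165:185,x].tolist(),b[165:185,x].tolist())
cm=camera_model("wrist");w=lambda x,y,z:watz(cm,((x+.5)/3+189.5,(y+.5)/3+109.5),z)
p,q=w(190,210,.097),w(189,153,.097);print(p,q,np.degrees(np.arctan2(*(q-p)[[1,0]])))
c=w(189,197,.071);m=w(185,102,.05);d=w(110,149,.05)
for k in(m,d):print(c,k,np.degrees(np.arctan2(*(k-c)[[1,0]])))
t=get_image("top")[:,:,::-1];cv2.imwrite("pics/t13.png",t);cv2.imwrite("pics/t13c.png",np.hstack([crop(t,190,115,250,175,6),crop(cv2.imread("pics/top0.png"),190,115,250,175,6)]))
E
```

```text
268 [19, 29, 17, 17, 26, 16, 18, 22, 71, 129, 166, 172, 174, 172, 174, 167, 169, 168, 171, 210] [23, 17, 19, 14, 24, 10, 27, 25, 71, 128, 165, 169, 170, 174, 172, 172, 171, 168, 175, 208]
274 [22, 19, 14, 18, 25, 16, 23, 19, 26, 31, 21, 19, 26, 53, 108, 145, 159, 172, 188, 185] [21, 24, 13, 24, 23, 27, 28, 14, 17, 27, 18, 24, 28, 58, 107, 143, 160, 175, 188, 185]
280 [17, 8, 10, 26, 13, 23, 26, 23, 32, 23, 41, 78, 76, 37, 54, 107, 143, 190, 227, 229] [25, 22, 24, 23, 19, 23, 23, 20, 18, 23, 41, 72, 71, 33, 55, 106, 146, 188, 226, 232]
286 [23, 21, 16, 15, 19, 30, 23, 27, 24, 21, 11, 29, 66, 127, 183, 205, 211, 206, 222, 229] [27, 38, 28, 25, 30, 23, 36, 20, 19, 23, 20, 30, 63, 124, 182, 207, 210, 209, 222, 230]
291 [22, 21, 20, 20, 20, 16, 11, 58, 121, 182, 212, 215, 213, 212, 214, 206, 201, 208, 228, 236] [27, 30, 24, 18, 24, 24, 22, 54, 115, 177, 209, 216, 211, 213, 209, 209, 204, 199, 222, 232]
[ 0.59123062 -0.15557435  0.097     ] [ 0.58051147 -0.13841012  0.097     ] 121.9849632730493
[ 0.59128516 -0.15647689  0.071     ] [ 0.57235138 -0.12813303  0.05      ] 123.74303704649824
[ 0.59128516 -0.15647689  0.071     ] [ 0.55629346 -0.1596795   0.05      ] -174.77057962221818
```

View pics/t13c.png

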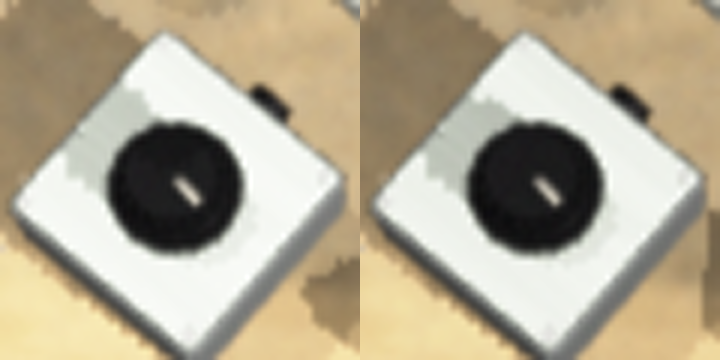

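The skirt edge in the scene camera is at the same pixel rows as before the move, so the knob is fully up. The pointer is within about 2° of the on mark, and the lamp dial is unchanged. I'm handing the job in.

```bash
python3 -c "
from bench import *
print(close_job())"
```

```text
the job is handed in; nothing more can be done
None
```

The extractor knob is switched on. I gripped the bar, pushed it down about 8.7 mm, turned it about 61° clockwise, let it rise and released it. The arm then backed off about 165 mm, and I handed the job in at about 12 s.

**Last checks**
- **Pointer:** it lies about 2° from the bar mark in the wrist image.
- **Height:** the skirt's lower edge in the scene camera is on the same pixel rows as before the move, so the knob is fully up.
- **Lamp dial:** it looks unchanged in the top view.
- **Forces:** the vertical readings I took were about 7 N at most while pushing and about 0 after release. I only read them at the end of each move.

**What went wrong or disagreed**
- **First grasp failed:** the fingers shut above the bar. Lowering them then pressed the knob down about 5 mm without turning it, and it sprang back when I lifted off.
- **Fingertip position:** the tips seemed to be about level with the reported TCP, not the stated 25 mm ahead of it. I lowered the grasp about 23 mm from what I saw, and the second grasp closed at 13.7 mm on the 14 mm bar.
- **Knob position:** the cameras differed by about 2–3 mm on where the knob stands, which the jaws took up.

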